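# Clamp the plaster mould in the casting station

### The job

Get the plaster mould ready for pouring: with the fingers, push it along the casting board until its far end sits square and tight against the wooden stop, then push the lever of each of the two toggle clamps outwards and down, past its dead point, until it snaps into lock and the rubber foot bears on the mould. Only push: nothing is to be picked up, lifted or tipped, and the other things stay where they are.

Things in the scene. Friction and masses are not known exactly. Their poses are not given: they have to be found in the camera images.
- board: the casting board, plywood 18 mm thick, fixed to the table. x points away from the robot to the stop, y left, z up. Origin on the table top, under the place of the mould's centre when home; the board spans x -0.185 to 0.125, y +-0.235. A wooden block 44 mm wide (x) carries a toggle clamp on each side, at x = 0.015, y = +-(0.07 to 0.154), top 66 mm above the table
- stop (a point): the middle of the near face of the wooden stop, a batten across the board 170 mm long, 22 mm thick, 34 mm high; this point is 17 mm above the board's top, at x = 0.075 of the board
- mould: the closed two-part plaster mould, a loose white block 150 (x) by 110 (y) by 56 mm high, round pour hole in its top, 0.7 to 1 kg; lies on the board and slides with 3 to 7 N. Origin at the centre of its underside, x to the stop. Home: its far end flat on the stop, its x position and yaw those of the board. It starts 20 to 40 mm short, up to 0.1 rad askew
- left_lever (a joint): turn of the left lever, rad. 0: open, lever 1.513 rad above level; grows as it is pushed outwards (board's +y) and down, bringing the clamp's bar down. Foot meets mould near 0.8; then it stiffens to about 6 N at 85 mm from the pin; dead point 1.22; past it it snaps to its stop at 1.39 (locked, 0.12 rad above level). Left part-way it may sink until the foot rests on the mould; starts at 0 to 0.12
- left_pin (a point): the middle of the left lever's pivot pin, 100 mm above the table, fixed to the board, pin along the board's x axis; the lever swings in the board's y-z plane through this point
- left_grip (a point): the point on the centre line of the left lever's black grip 85 mm from the pin; the grip is a bar 22 mm wide (along the board's x), 14 mm thick, from 49 to 115 mm from the pin
- left_foot: the left clamp's black rubber foot, 17 mm across, on the spindle at the end of the clamp's bar, sprung along the spindle; origin at the centre of its underside. Open, it is held well up clear of the mould; locked, it presses on the mould's top with some 27 N
- right_lever (a joint): turn of the right lever, rad. 0: open, lever 1.513 rad above level; grows as it is pushed outwards (board's -y) and down, bringing the clamp's bar down. Foot meets mould near 0.8; then it stiffens to about 6 N at 85 mm from the pin; dead point 1.22; past it it snaps to its stop at 1.39 (locked, 0.12 rad above level). Left part-way it may sink until the foot rests on the mould; starts at 0 to 0.12
- right_pin (a point): the middle of the right lever's pivot pin, 100 mm above the table, fixed to the board, pin along the board's x axis; the lever swings in the board's y-z plane through this point
- right_grip (a point): the point on the centre line of the right lever's black grip 85 mm from the pin; the grip is a bar 22 mm wide (along the board's x), 14 mm thick, from 49 to 115 mm from the pin
- right_foot: the right clamp's black rubber foot, 17 mm across, on the spindle at the end of the clamp's bar, sprung along the spindle; origin at the centre of its underside. Open, it is held well up clear of the mould; locked, it presses on the mould's top with some 27 N
- bung: a tapered wooden bung for the pour hole, 34 mm across and 42 mm tall, standing on the casting board near its near left corner; origin at the centre of its underside
- rib: a flat dark wooden rib (scraper), 85 x 48 x 7 mm, lying on the casting board near its near right corner; origin at the centre of its underside
- beaker: an unglazed clay beaker, 68 mm across, 75 mm tall, standing on the table to the left of the board; origin at the centre of its underside
- oxide_jar: an amber glass jar with a steel cap, 60 mm across, 85 mm tall, standing on the table to the right of the board; origin at the centre of its underside
- dish: a terracotta dish, 110 mm across, 45 mm tall, standing on the table near right; origin at the centre of its underside
- bud_vase: a small dark vase, 72 mm across, 115 mm tall, standing on the table near left; origin at the centre of its underside
- brush: a glaze brush 170 mm long lying on the table to the right of the board; origin under its middle
Not all that is in view belongs to the job. Of the things that look like the mould, the smaller one is meant.

How it is judged:
On the way:
1. the mould stands square against the stop, at rest, both clamps still open (x of mould in the frame of board between -0.0035 and 0.004 m and angle between the x axis of mould and the x axis of board, either way round below 0.04 rad and linear speed of mould below 0.01 m/s and value of joint each of left_lever, right_lever below 0.8 rad), for 0.2 s.
At the end, for the whole second after the job is handed in: the mould lies flat on the board with its far end against the stop (within 3.5 mm, square within 0.04 rad), both levers are past the dead point and at their stops (above 1.33 rad), and each rubber foot presses on the mould with more than 10 N (x of mould in the frame of board between -0.0035 and 0.004 m and angle between the x axis of mould and the x axis of board, either way round below 0.04 rad and linear speed of mould below 0.01 m/s and z of mould in the frame of board below 0.021 m and value of joint each of left_lever, right_lever above 1.33 rad and contact force between each of left_foot, right_foot and mould above 10 N); the robot touches nothing.
It fails at once if the mould is lifted (more than 8 mm) or tipped (z of mould in the frame of board above 0.026 m or angle between mould's own z axis and vertical above 0.12 rad).
It fails at once if another thing is moved by more than 25 mm, lifted or knocked over (distance of any of bung, rib, beaker, oxide_jar, dish, bud_vase, brush from where it was at the start of the episode above 0.025 m or angle between any of bung, rib, beaker, oxide_jar, dish, bud_vase, brush's own z axis and vertical above 0.4 rad).
It also fails if it takes over 67 s, if anything falls off the work surface, if the arm or the gripper's body presses on something with over 40 N, if the wrist force passes 120 N, or if a joint passes its speed limit or range.

### The arm

A 6-joint arm with a two-finger parallel gripper is mounted at the origin on the work surface. World frame = base frame: x ahead of the robot, y to its left, z up, the work surface at z = 0. Lengths are in m, angles in rad, forces in N, time in s.
With the tool pointing down it reaches from about 0.25 to 0.775 m from the base axis. Payload 4 kg.
Tool frame: the origin (TCP) lies midway between the tips of the shut fingers; the grasp point (between the pads) lies grip_point_offset behind it (grip_point_offset is the distance from the TCP to the grasp point, in m); z points along the fingers, y is the line along which they close (so a half turn about z gives the same grasp; the last joint's range is limited). The gripper opens to 94 mm and grips with 3 to 60 N. Pads are 16 mm wide; open, the fingers measure 119 mm over their backs; the gripper's body (75 mm by 177 mm) begins 78 mm behind the grasp point.
Start: joints at [1.012, 0.087, 1.371, -0, 1.684, -0.103], TCP at [0.242, 0.494, 0.206] pointing down, gripper open.
Joint ranges: [-3.1, 3.1], [-0.76, 2.03], [0.27, 2.55], [-1.08, 4.22], [0.17, 2.65], [-2.57, 2.57]. Speed limits (rad/s): [2.79, 2.79, 3.14, 3.14, 3.14, 3.14].

### API

Orientations are given as [roll, pitch, yaw] about the fixed x, y, z axes, in that order (R = Rz(yaw) Ry(pitch) Rx(roll)).
In Python, from bench import * gives the robot as it stands. The module is installed in compiled form; this text tells all that it offers.
- The arm moves only by the tool apply_moves, never from a script. Its argument "commands" is a list of rows, each a list of 7 numbers: the turn, a rotation vector about the world's x, y, z in rad, then the shift along the world's x, y, z in m, then the opening in per cent of the stroke, from 0 (shut) to 100 (fully open). In form: [[ax, ay, az, x, y, z, jaw], ...]. A call has exactly 5 rows; each row is the pose to reach, as a shift and turn from the pose commanded when the call began; what a row does not reach only later rows make up. A row lasts 1/10 s, in which the tool goes at most 50 mm and 8.59 degrees, less where a joint would pass 70% of its speed; a pose out of reach is approached as far as the arm can. A call with a gripper value outside its range is refused whole. The fingers move at their own pace and stop on an object; the grip force is fixed at half the most. Time passes only in rows, so rows that repeat a pose let the fingers close, or fill a call up. It gives the time, the measured TCP pose, the force, the opening and the grip force at its end, in the units of the state.
- get_obs(): the state, without advancing time (a new reading comes with each control period).
- snapshot(name): name is "side" or "top"; returns a dict with "pixels" (400x640x3 uint8, red, green, blue), "vertical_fov" (degrees; the focal length in pixels is half the picture's height over the tangent of half this angle, whatever the lens; pixels are square), "cx", "cy" (the principal point, pixels), "rvec" (rotation vector, rad) and "tvec" (3), from world to camera coordinates, as OpenCV has them. Camera axes: x right, y down, z forward; pixel columns grow to the right and rows downward; lengths in m; the calibration is good to about 2 mm. A picture is of the moment at which its call begins. There is no depth.
- close_job(): hands the job in; it is judged then, once.
Trained networks look in the newest picture that a camera, given by its name, has taken for a name from the list of things; names that differ only in an ending like _2 or _b are one class to them, and where a whole thing is asked for, a point or a joint stands for the part that bears it (a point fixed in the world has none). Each returns a list of dicts, best first, with "score" (0 to 1); they miss things now and then, are a little off and sometimes report something else, mostly with a low value. They report only what shows in the picture. A call takes as long as a camera call. They do not tell look-alikes from the thing itself.
- masks_of(camera, query): "mask" (400x640 bool, what is visible of it) and "extent" ([left, top, right, bottom] in pixels, round what is visible of it).
- place_of(camera, query): "pixel" ([column, row] in pixels: a listed point, or the origin of a listed thing).
The state is a dict: "time": time; "joint_positions": joint angles; "qvel": joint speeds; "joint_torque": joint torques, N m; "tool_pos": TCP position; "ee_rot": TCP orientation; "wrist_force": force on the tool from outside, world axes, zero at the start; "wrist_torque": the same for the moment, N m; "width": finger opening in m; "finger_force": force on a finger pad.
Only numpy, scipy, OpenCV 4.12 (cv2) and the standard library are available. Lean on these libraries where they do the work, as an engineer would, in place of code of your own. Each camera call takes 0.05 s, during which the arm holds its last target. There are 200 camera calls.

## Working session

There is one attempt and no reset: what is moved stays moved. The work goes in short steps, Python scripts to look and compute and a tool call to move; the robot and the scene stay as the last step left them, time stands still between calls to the robot, and variables do not carry over. Pictures are saved under pics/ and viewed, at most 10 in all, crops included, and the job is handed in when it is done.

Besides the shell and the picture viewer there is one more tool, called after ">>>" as a command line: name --pt "numbers of a row" for each row, then --argument value for the rest. apply_moves: Moves the arm, as the interface text tells. Its arguments: {"type":"object","properties":{"commands":{"type":"array"}},"required":["commands"]}

```bash
mkdir -p pics
cat > h.py <<'E'
from bench import *
import numpy as np, cv2
def snap(n,f=None):
    s=snapshot(n)
    if f: cv2.imwrite('pics/'+f,cv2.cvtColor(s['pixels'],cv2.COLOR_RGB2BGR))
    return s
def K(s):
    f=200/np.tan(np.radians(s['vertical_fov'])/2)
    return np.array([[f,0,s['cx']],[0,f,s['cy']],[0,0,1.]])
def ray(s,p):
    R=cv2.Rodrigues(np.array(s['rvec'],float))[0];t=np.array(s['tvec'],float).ravel()
    d=R.T@np.linalg.solve(K(s),[p[0],p[1],1.]);return -R.T@t,d
def atz(s,p,z):
    o,d=ray(s,p);return o+d*(z-o[2])/d[2]
def proj(s,P):
    return cv2.projectPoints(np.array(P,float).reshape(-1,3),np.array(s['rvec'],float),np.array(s['tvec'],float),K(s),None)[0].reshape(-1,2)
def tri(s1,p1,s2,p2):
    o1,d1=ray(s1,p1);o2,d2=ray(s2,p2)
    a=np.linalg.lstsq(np.c_[d1,-d2],o2-o1,rcond=None)[0]
    A=o1+a[0]*d1;B=o2+a[1]*d2
    return (A+B)/2,np.linalg.norm(A-B)
E
python3 - <<'E'
from h import *
S={c:snap(c,c+'0.png') for c in('top','side')}
np.set_printoptions(precision=4,suppress=True)
for c in S: print(c,S[c]['vertical_fov'],ray(S[c],(320,200)))
for q in ['stop','mould','left_pin','right_pin','left_grip','right_grip','left_foot','right_foot','board','bung','rib','beaker','oxide_jar','dish','bud_vase']:
    r={c:place_of(c,q) for c in S}
    print(q,{c:[(np.round(x['pixel'],1).tolist(),round(x['score'],2)) for x in r[c][:3]] for c in r})
    if r['top'] and r['side']: print('   ',*tri(S['top'],r['top'][0]['pixel'],S['side'],r['side'][0]['pixel']))
E
```

```text
top 45.13484779689324 (array([0.1386, 0.0633, 1.8721]), array([ 0.1825,  0.0094, -0.9833]))
side 57.2202365291911 (array([0.3741, 1.016 , 0.802 ]), array([ 0.0747, -0.8185, -0.5696]))
stop {'top': [([335.1, 163.0], 0.69)], 'side': [([274.3, 217.2], 0.6), ([281.6, 224.1], 0.53)]}
    [0.6268 0.0223 0.0283] 0.005713552062196031
mould {'top': [([201.5, 252.5], 0.98), ([333.0, 187.5], 0.81)], 'side': [([376.0, 371.6], 0.86), ([303.5, 221.6], 0.81), ([302.4, 163.2], 0.28)]}
    [ 0.2823  0.5384 -0.0045] 0.010990939312115503
left_pin {'top': [([297.8, 177.9], 0.53)], 'side': [([281.7, 224.8], 0.62), ([261.0, 326.3], 0.39)]}
    [0.5588 0.1646 0.1094] 0.017989012205813327
right_pin {'top': [([440.7, 224.5], 0.36)], 'side': [([293.0, 185.4], 0.64)]}
    [ 0.519  -0.414  -0.1222] 0.22286711010175095
left_grip {'top': [([295.8, 169.6], 0.67)], 'side': [([282.7, 205.8], 0.75)]}
    [0.5612 0.1675 0.1846] 0.0028762272662843594
right_grip {'top': [([405.5, 246.5], 0.74), ([371.3, 167.1], 0.48)], 'side': [([296.5, 181.4], 0.7), ([289.7, 159.8], 0.53)]}
    [ 0.4418 -0.2337  0.0196] 0.2807642779443
[... 456 characters left out ...]
8
rib {'top': [([383.1, 212.3], 0.73)], 'side': [([328.1, 192.3], 0.61)]}
    [ 0.4431 -0.1663  0.0162] 0.015043476909628968
beaker {'top': [([228.6, 175.8], 0.52)], 'side': [([259.5, 326.7], 0.97)]}
    [0.5816 0.4461 0.0007] 0.0003618732279351117
oxide_jar {'top': [([441.6, 223.7], 0.84)], 'side': [([344.3, 168.1], 0.74), ([295.0, 227.4], 0.37)]}
    [ 0.3951 -0.3982 -0.004 ] 0.00103352660568685
dish {'top': [([405.1, 246.7], 0.83), ([258.4, 237.7], 0.48)], 'side': [([363.6, 184.4], 0.85)]}
    [ 0.3074 -0.2507  0.0078] 0.010306382285054847
bud_vase {'top': [([258.4, 237.6], 0.52), ([226.9, 174.5], 0.28)], 'side': [([352.6, 295.7], 0.57)]}
    [ 0.3408  0.32   -0.0035] 0.009839572833629032
```

Run:
```python
import cv2
a=cv2.imread('pics/top0.png');cv2.imwrite('pics/topc.png',cv2.resize(a[110:280,200:460],None,fx=3,fy=3,interpolation=cv2.INTER_CUBIC))
a=cv2.imread('pics/side0.png');cv2.imwrite('pics/sidec.png',cv2.resize(a[130:330,200:440],None,fx=3,fy=3,interpolation=cv2.INTER_CUBIC))
```

```text
(no output)
```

View pics/topc.png

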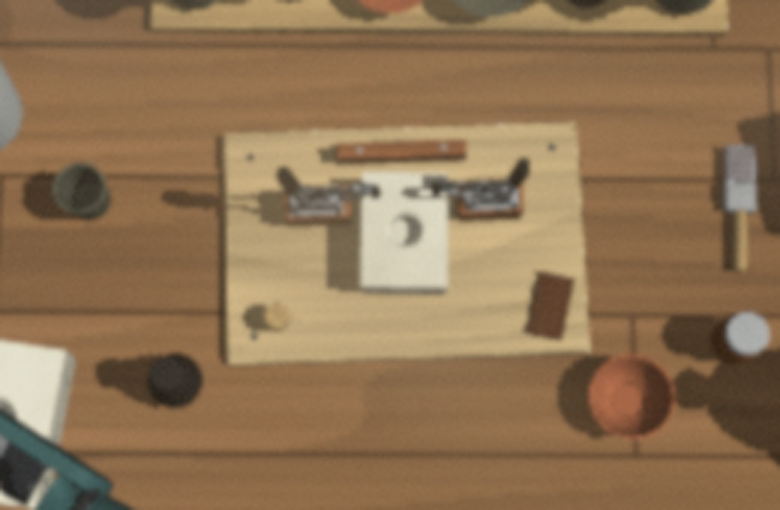

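View pics/sidec.png

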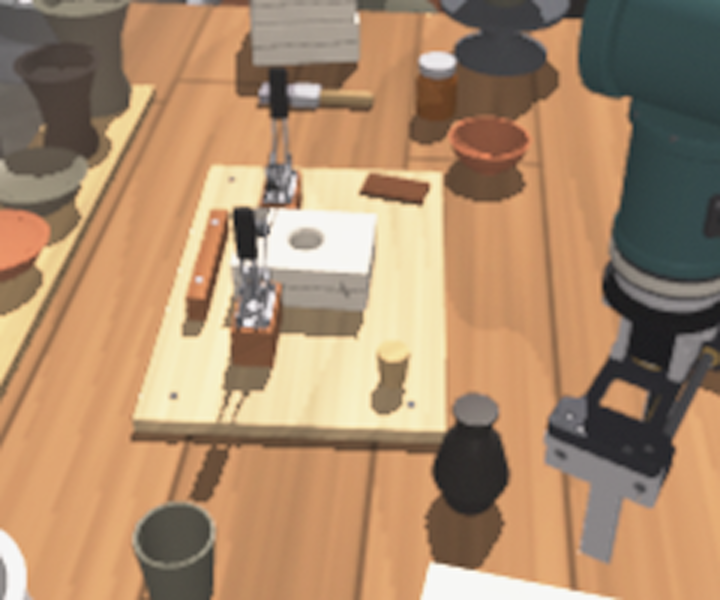

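The two views show the casting board with its stop (top picture around column 334, row 160). The small mould is at (335,187), and the bigger white look-alike is at lower left. Both levers stand nearly upright, at about (296,170) and (372,167). The bung is at (292,215), the rib at (383,212) and the vase at (258,237). Next I fit the board and mould poses.

```bash
cat >> h.py <<'E'
def quad(s,m,z):
    c=max(cv2.findContours(m.astype(np.uint8),cv2.RETR_EXTERNAL,cv2.CHAIN_APPROX_NONE)[0],key=cv2.contourArea)
    w=np.array([atz(s,p,z)[:2] for p in c[:,0,:]])
    (cx,cy),(a,b),ang=cv2.minAreaRect((w*1000).astype(np.float32))
    return np.array([cx,cy,a,b]),ang,w
def mouldtop(s,near=(333,187)):
    g=s['pixels'].astype(int); m=((g.min(2)>165)&(g.max(2)-g.min(2)<45)).astype(np.uint8)
    y,x=np.mgrid[:400,:640]; m[(abs(x-near[0])>30)|(abs(y-near[1])>35)]=0
    return m
E
python3 - <<'E'
from h import *
np.set_printoptions(precision=4,suppress=True)
s=snap('top')
for r in masks_of('top','board')[:2]:
    print('board',r['score'],r['extent'],quad(s,r['mask'],.018)[:2])
for r in masks_of('top','mould')[:2]:
    print('mould',r['score'],r['extent'],quad(s,r['mask'],.074)[:2])
m=mouldtop(s);print(m.sum(),quad(s,m,.074)[:2])
C=[(222,134),(576,124),(591,349),(228,362)]
W=np.array([atz(s,(200+(u+.5)/3-.5,110+(v+.5)/3-.5),.018)[:2] for u,v in C]);print(W)
B=np.array([[.125,.235],[.125,-.235],[-.185,-.235],[-.185,.235]])
b=B-B.mean(0);w=W-W.mean(0)
th=np.arctan2((b[:,0]*w[:,1]-b[:,1]*w[:,0]).sum(),(b*w).sum())
R=np.array([[np.cos(th),-np.sin(th)],[np.sin(th),np.cos(th)]])
o=W.mean(0)-R@B.mean(0);print('board fit',o,th,'res',(B@R.T+o-W)*1000)
sd=snap('side')
# side board mask
for r in masks_of('side','board')[:1]: print('side',quad(sd,r['mask'],.018)[:2])
for q in ['left_grip','right_grip','left_pin','right_pin','stop','left_foot','right_foot']:
    print(q,[(x['pixel'],x['score']) for x in place_of('side',q)[:3]],[(x['pixel'],x['score']) for x in place_of('top',q)[:3]])
def bw(p): return np.r_[R@p[:2]+o,p[2]]
for n,sg in(('L',1),('R',-1)):
    print(n,proj(s,bw(np.array([.015,sg*.11,.1]))),proj(sd,bw(np.array([.015,sg*.11,.1]))))
print('stop',bw(np.array([.075,0,.035])),proj(s,bw(np.array([.075,0,.035]))),proj(sd,bw(np.array([.075,0,.035]))))
E
```

```text
board 0.72 [278.1, 149.8, 396.5, 233.9] (array([525.1815,  23.6267, 313.5697, 468.9673]), 2.288923501968384)
board 0.3 [363.9, 160.8, 375.3, 172.7] (array([ 607.9998, -119.4915,   22.5923,   60.4587]), 45.6820068359375)
mould 0.87 [319.5, 164.8, 349.9, 207.1] (array([525.5723,  23.4673, 152.3641, 107.4183]), 0.32676878571510315)
mould 0.8 [172.3, 220.5, 225.5, 279.7] (array([326.216 , 521.0089, 163.4229, 115.5405]), 81.14848327636719)
843 (array([529.3968,  25.4459, 144.6318, 103.5873]), 0.3289085924625397)
[[ 0.6666  0.267 ]
 [ 0.6835 -0.2039]
 [ 0.3816 -0.2175]
 [ 0.3622  0.2518]]
board fit [0.5534 0.0256] 0.04124773618085354 res [[ 2.0755 -1.4826]
 [ 4.5225 -0.1199]
 [-3.3065  0.6203]
 [-3.2914  0.9822]]
side (array([526.0329,  27.3491, 309.2921, 500.2454]), 1.811649203300476)
left_grip [] [([298.2, 168.9], 0.4)]
right_grip [([291.7, 161.6], 0.69)] [([373.3, 169.0], 0.61)]
left_pin [] [([300.2, 174.9], 0.53)]
right_pin [([294.4, 182.1], 0.86)] [([367.9, 171.2], 0.76), ([228.5, 173.5], 0.27)]
stop [([270.2, 215.8], 0.65)] [([333.1, 163.0], 0.74)]
left_foot [] []
right_foot [([328.5, 254.9], 0.46)] []
L [[305.4223 174.813 ]] [[284.7259 221.9762]]
R [[363.5148 172.8352]] [[292.6444 184.0608]]
stop [0.6284 0.0287 0.035 ] [[333.5427 162.8993]] [[272.5537 216.5596]]
```

Run:
```python
from h import *
np.set_printoptions(precision=4,suppress=True)
a=snap('top');b=snap('side')
f=lambda s,x0,y0,w,h:cv2.resize(s['pixels'][y0:y0+h,x0:x0+w],None,fx=8,fy=8,interpolation=cv2.INTER_CUBIC)
A=f(a,285,155,100,30);B=f(b,260,145,60,45);C=f(b,260,190,60,45)
im=np.vstack([np.hstack([A]),np.zeros((360,800,3),np.uint8)])
im=np.zeros((600,800,3),np.uint8);im[:240]=A;im[240:600,:400]=B[:,:400];im[240:600,400:]=C[:,:400]
cv2.imwrite('pics/z.png',im[:,:,::-1])
print(tri(a,(324,173.3),b,(287.3,204)))
o=get_obs();print({k:np.round(v,3) for k,v in o.items()}, grip_point_offset if 'grip_point_offset' in globals() else '')
```

```text
(array([0.5662, 0.0659, 0.1183]), np.float64(0.0008144810224086606))
{'time': np.float64(2.65), 'joint_positions': array([ 1.012,  0.087,  1.371,  0.   ,  1.684, -0.103]), 'qvel': array([-0.001,  0.001, -0.   , -0.   , -0.001,  0.   ]), 'joint_torque': array([  0.   , -34.003, -30.259,   0.072,   0.024,  -0.   ]), 'tool_pos': array([0.242, 0.494, 0.205]), 'ee_rot': array([ 3.142, -0.   ,  2.686]), 'wrist_force': array([ 0.562, -0.246,  0.549]), 'wrist_torque': array([0.015, 0.036, 0.03 ]), 'finger_force': np.float64(0.0), 'width': np.float64(0.094)} 0.0188
```

View pics/z.png

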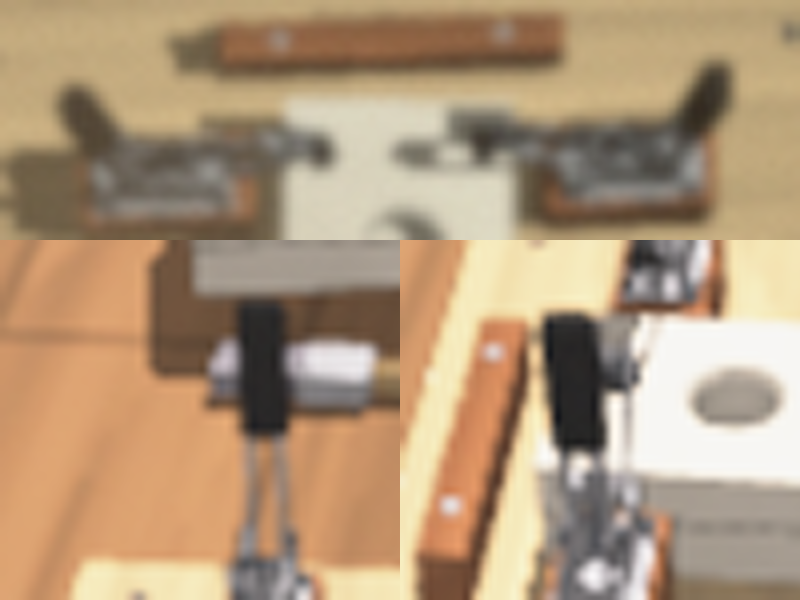

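The zoom shows both clamps open. The left lever tip is at top pixel (294,167) and the right at (374.6,164). The feet hang over the mould's flanks, low on the inner side, at about z 0.12.

Run:
```python
from h import *
np.set_printoptions(precision=4,suppress=True)
a=snap('top');b=snap('side')
for n,p,q in [('Ltip',(294,166.9),(281.3,200)),('Rtip',(374.6,164.4),(292.9,153.1)),('Lpin',(299.5,176),(281.7,224.8)),('Rpin',(367.9,171.2),(294.4,182.1)),('Lg0',(299,173),(283,215.6))]:
    print(n,*tri(a,p,b,q))
L=[];R=[];St=[]
for i in range(4):
    a=snap('top')
    for q in ['left_pin','right_pin','left_grip','right_grip','stop']:
        r=place_of('top',q); z={'l':.1,'r':.1,'s':.035}[q[0]]
        if 'grip' in q: z=.184
        print(q,[(atz(a,x['pixel'],z)[:2],round(x['score'],2)) for x in r[:2]])
print('bung',atz(a,(292,215.5),.06),'rib',atz(a,(383,212),.025))
```

```text
Ltip [0.564  0.1725 0.2085] 0.004920986102551548
Rtip [ 0.5748 -0.1146  0.2087] 0.005233589654781825
Lpin [0.5636 0.1584 0.105 ] 0.011026092867276599
Rpin [ 0.5743 -0.1004  0.0993] 0.010400725819942776
Lg0 [0.5619 0.1583 0.1413] 0.002284008897071212
left_pin [(array([0.5576, 0.1524]), 0.61), (array([0.5263, 0.0348]), 0.26)]
right_pin [(array([ 0.542 , -0.3848]), 0.64), (array([ 0.5643, -0.101 ]), 0.62)]
left_grip [(array([0.5576, 0.1704]), 0.65), (array([ 0.3625, -0.3573]), 0.34)]
right_grip [(array([ 0.5757, -0.108 ]), 0.44)]
stop [(array([0.6216, 0.0139]), 0.66)]
left_pin [(array([0.5607, 0.1535]), 0.74)]
right_pin [(array([ 0.5829, -0.0985]), 0.65), (array([0.5668, 0.4198]), 0.59)]
left_grip [(array([0.5632, 0.1629]), 0.53)]
right_grip [(array([ 0.5661, -0.1064]), 0.42)]
stop [(array([0.6361, 0.0277]), 0.58)]
left_pin [(array([0.56  , 0.1505]), 0.69)]
right_pin [(array([ 0.5728, -0.0999]), 0.53)]
left_grip [(array([0.5573, 0.1661]), 0.42)]
right_grip [(array([ 0.5676, -0.1209]), 0.48)]
stop [(array([0.6345, 0.0182]), 0.7)]
left_pin [(array([0.5615, 0.1588]), 0.72)]
right_pin [(array([ 0.5716, -0.0995]), 0.82)]
left_grip [(array([0.551, 0.162]), 0.47)]
right_grip [(array([0.5242, 0.0168]), 0.47), (array([ 0.5762, -0.1138]), 0.44)]
stop [(array([0.6182, 0.0273]), 0.56)]
bung [0.4142 0.1868 0.06  ] rib [ 0.4352 -0.1643  0.025 ]
```

>>> apply_moves --pt "0 0 0.12 0.018 -0.046 0 60" --pt "0 0 0.24 0.036 -0.092 0 60" --pt "0 0 0.36 0.054 -0.138 0 60" --pt "0 0 0.48 0.072 -0.184 0 60" --pt "0 0 0.494 0.09 -0.23 0 60"

```text
time: 4.45
tool_pos: [0.3322, 0.2625, 0.2057]
ee_rot: [3.141, 0.001, -3.1]
wrist_force: [0.9, 0.6, 0.2]
width: 0.0582
finger_force: 0.0
```

>>> apply_moves --pt "0 0 0 0.016 -0.048 0 60" --pt "0 0 0 0.032 -0.096 0 60" --pt "0 0 0 0.048 -0.144 0 60" --pt "0 0 0 0.064 -0.192 0 60" --pt "0 0 0 0.075 -0.241 0 60"

```text
time: 4.95
tool_pos: [0.4068, 0.0237, 0.2058]
ee_rot: [3.141, 0.001, -3.103]
wrist_force: [0.6, 0.2, 0.9]
width: 0.0563
finger_force: 0.0
```

>>> apply_moves --pt "0 0 0 0 0 -0.05 60" --pt "0 0 0 0 0 -0.1 60" --pt "0 0 0 0 0 -0.14 60" --pt "0 0 0 0 0 -0.16 60" --pt "0 0 0 0 0 -0.166 60"

```text
time: 5.45
tool_pos: [0.404, 0.0258, 0.0366]
ee_rot: [3.141, -0.006, -3.104]
wrist_force: [-0.2, -0.0, 0.4]
width: 0.0563
finger_force: 0.0
```

>>> apply_moves --pt "0 0 0 0.007 0 0 60" --pt "0 0 0 0.014 0 0 60" --pt "0 0 0 0.021 0 0 60" --pt "0 0 0 0.028 0.001 0 60" --pt "0 0 0 0.035 0.001 0 60"

```text
time: 5.95
tool_pos: [0.4429, 0.0268, 0.0404]
ee_rot: [-3.142, 0.002, -3.103]
wrist_force: [0.1, -0.7, 0.1]
width: 0.0563
finger_force: 1.4
```

>>> apply_moves --pt "0 0 0 0.002 0 0 60" --pt "0 0 0 0.004 0 0 60" --pt "0 0 0 0.006 0 0 60" --pt "0 0 0 0.008 0 0 60" --pt "0 0 0 0.01 0 0 60"

```text
time: 6.45
tool_pos: [0.4489, 0.0257, 0.0393]
ee_rot: [-3.14, -0.006, -3.104]
wrist_force: [-7.5, -2.6, 6.1]
width: 0.0563
finger_force: 4.0
```

>>> apply_moves --pt "0 0 0 0.002 0 0 60" --pt "0 0 0 0.004 0 0 60" --pt "0 0 0 0.006 0 0 60" --pt "0 0 0 0.008 0 0 60" --pt "0 0 0 0.01 0.0004 0 60"

```text
time: 6.95
tool_pos: [0.4586, 0.0267, 0.0393]
ee_rot: [-3.141, -0.007, -3.103]
wrist_force: [-8.9, -1.9, 6.3]
width: 0.0562
finger_force: 4.3
```

>>> apply_moves --pt "0 0 0 0.001 0 0 60" --pt "0 0 0 0.002 0 0 60" --pt "0 0 0 0.003 0 0 60" --pt "0 0 0 0.004 0 0 60" --pt "0 0 0 0.005 0.0002 0 60"

```text
time: 7.45
tool_pos: [0.4635, 0.0272, 0.0393]
ee_rot: [-3.141, -0.007, -3.103]
wrist_force: [-8.9, -0.6, 5.8]
width: 0.0567
finger_force: 4.4
```

Run:
```python
from h import *
np.set_printoptions(precision=4,suppress=True)
a=snap('top');m=mouldtop(a,(333,180));print(m.sum(),quad(a,m,.074)[:2])
for r in masks_of('top','mould')[:2]: print(r['score'],r['extent'],quad(a,r['mask'],.074)[:2])
o=get_obs();print(o['tool_pos'],o['wrist_force'],o['time'])
```

```text
196 (array([601.7121,  29.5229,  31.722 , 103.9882]), 0.3724912405014038)
0.91 [174.6, 219.1, 223.4, 281.6] (array([281.0802, 527.4881, 163.9996, 200.2918]), 81.4986572265625)
0.83 [319.7, 161.1, 349.4, 172.8] (array([603.6876,  31.4038,  35.7037, 107.947 ]), 0.37355396151542664)
[0.4637 0.0271 0.0393] [-8.6888 -0.1677  6.0383] 7.55
```

>>> apply_moves --pt "0 0 0 0.001 0 0 60" --pt "0 0 0 0.002 0 0 60" --pt "0 0 0 0.003 0 0 60" --pt "0 0 0 0.004 0 0 60" --pt "0 0 0 0.005 0.0002 0 60"

```text
time: 8.05
tool_pos: [0.4685, 0.0274, 0.0393]
ee_rot: [-3.142, -0.007, -3.103]
wrist_force: [-9.4, -0.6, 7.0]
width: 0.0563
finger_force: 4.4
```

>>> apply_moves --pt "0 0 0 0.001 0 0 60" --pt "0 0 0 0.002 0 0 60" --pt "0 0 0 0.003 0 0 60" --pt "0 0 0 0.003 0 0 60" --pt "0 0 0 0.003 0 0 60"

```text
time: 8.55
tool_pos: [0.4711, 0.0275, 0.0393]
ee_rot: [3.141, -0.008, -3.103]
wrist_force: [-9.1, -1.3, 6.5]
width: 0.0565
finger_force: 4.8
```

Not yet at the stop, so I keep pushing in small steps.

>>> apply_moves --pt "0 0 0 0.001 0 0 60" --pt "0 0 0 0.002 0 0 60" --pt "0 0 0 0.003 0 0 60" --pt "0 0 0 0.003 0 0 60" --pt "0 0 0 0.003 0 0 60"

```text
time: 9.05
tool_pos: [0.4709, 0.0275, 0.0393]
ee_rot: [3.141, -0.015, -3.103]
wrist_force: [-18.1, -0.7, 13.7]
width: 0.056
finger_force: 9.1
```

>>> apply_moves --pt "0 0 0 0.001 0 0 60" --pt "0 0 0 0.002 0 0 60" --pt "0 0 0 0.003 0 0 60" --pt "0 0 0 0.003 0 0 60" --pt "0 0 0 0.003 0 0 60"

```text
time: 9.55
tool_pos: [0.4708, 0.0275, 0.0393]
ee_rot: [3.141, -0.022, -3.103]
wrist_force: [-26.5, -1.1, 20.5]
width: 0.0561
finger_force: 13.3
```

The force climbs while the tool stays at x 0.471, so the mould is seated. I back off and look.

>>> apply_moves --pt "0 0 0 -0.004 0 0 60" --pt "0 0 0 -0.009 0 0 60" --pt "0 0 0 -0.02 0 0 60" --pt "0 0 0 -0.045 0 0 60" --pt "0 0 0 -0.07 0 0 60"

```text
time: 10.05
tool_pos: [0.4099, 0.0275, 0.0394]
ee_rot: [3.141, 0.001, -3.103]
wrist_force: [-0.8, -0.3, 0.4]
width: 0.0562
finger_force: 0.0
```

>>> apply_moves --pt "0 0 0 0 0 0.05 0" --pt "0 0 0 0 0 0.1 0" --pt "0 0 0 -0.02 0 0.15 0" --pt "0 0 0 -0.06 0 0.2 0" --pt "0 0 0 -0.1 0 0.21 0"

```text
time: 10.55
tool_pos: [0.3168, 0.0274, 0.2505]
ee_rot: [-3.141, 0.006, -3.103]
wrist_force: [-0.6, 0.7, 0.7]
width: 0.0196
finger_force: 0.0
```

Run:
```python
from h import *
np.set_printoptions(precision=4,suppress=True)
a=snap('top');b=snap('side');m=mouldtop(a,(333,180));print(m.sum(),quad(a,m,.074)[:2])
for r in masks_of('top','mould')[:2]: print(r['score'],r['extent'],quad(a,r['mask'],.074)[:2])
o=get_obs();print(o['tool_pos'],o['wrist_force'],o['time'],o['width'])
f=lambda s,x0,y0,w,h:cv2.resize(s['pixels'][y0:y0+h,x0:x0+w],(800,300),interpolation=cv2.INTER_CUBIC)
cv2.imwrite('pics/p1.png',np.vstack([f(a,270,145,160,60),f(b,220,160,160,60)])[:,:,::-1])
```

```text
829 (array([552.9427,  27.7294, 145.2855, 106.8427]), 0.4189288914203644)
0.72 [174.4, 221.0, 226.8, 281.0] (array([282.1722, 529.1672, 160.1285, 199.9254]), 81.16533660888672)
0.55 [319.5, 157.2, 346.0, 202.3] (array([550.9908,  27.5508, 157.0898, 107.1714]), 0.4189288914203644)
[0.3162 0.0275 0.2496] [ 0.3328 -0.1855 -0.8793] 10.7 0.00776015593253779
```

View pics/p1.png

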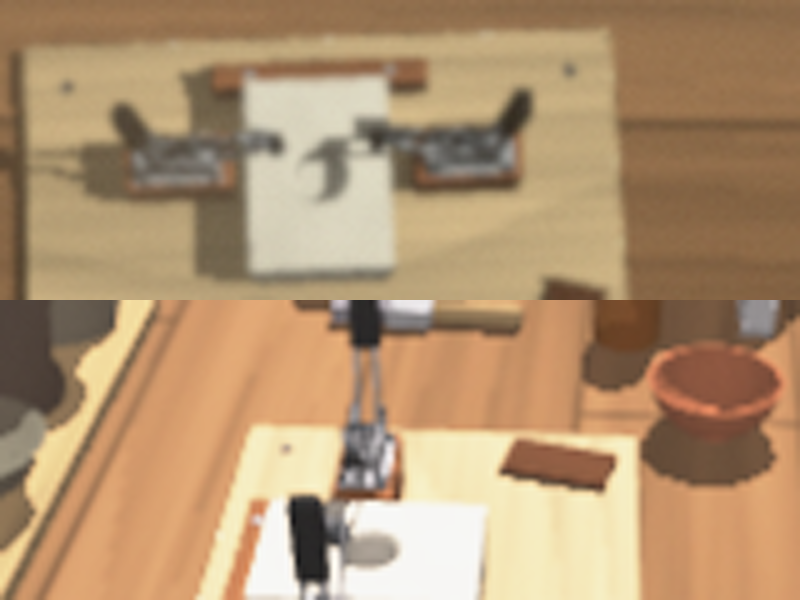

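The mould sits flush against the stop (top view, far edge on the batten at picture row 75) and both levers are still up. Left lever next: I go above, then down inside it.

>>> apply_moves --pt "0 0 0 0.045 0.018 0 0" --pt "0 0 0 0.09 0.036 0 0" --pt "0 0 0 0.135 0.054 0 0" --pt "0 0 0 0.18 0.072 0 0" --pt "0 0 0 0.225 0.09 0 0"

```text
time: 11.2
tool_pos: [0.5431, 0.1186, 0.2436]
ee_rot: [-3.141, -0.003, -3.103]
wrist_force: [-0.3, 0.3, 0.9]
width: 0.0005
finger_force: 0.0
```

>>> apply_moves --pt "0 0 0 0.021 0.006 0 0" --pt "0 0 0 0.021 0.006 -0.02 0" --pt "0 0 0 0.021 0.006 -0.045 0" --pt "0 0 0 0.021 0.006 -0.065 0" --pt "0 0 0 0.021 0.006 -0.065 0"

```text
time: 11.7
tool_pos: [0.56, 0.1234, 0.1749]
ee_rot: [-3.141, -0.011, -3.103]
wrist_force: [-0.6, 0.0, 0.1]
width: 0.0006
finger_force: 0.0
```

>>> apply_moves --pt "0 0 0 0.001 0.012 0.004 0" --pt "0 0 0 0.001 0.024 0.005 0" --pt "0 0 0 0.001 0.034 0.004 0" --pt "0 0 0 0.001 0.044 0.002 0" --pt "0 0 0 0 0.054 -0.002 0"

```text
time: 12.2
tool_pos: [0.5626, 0.1788, 0.1808]
ee_rot: [3.141, 0.003, -3.103]
wrist_force: [-0.6, -0.7, 0.1]
width: 0.0007
finger_force: 0.2
```

Run:
```python
from h import *
a=snap('top');b=snap('side')
f=lambda s,x0,y0,w,h:cv2.resize(s['pixels'][y0:y0+h,x0:x0+w],(800,300),interpolation=cv2.INTER_CUBIC)
cv2.imwrite('pics/p2.png',np.vstack([f(a,260,145,120,45),f(b,220,170,160,60)])[:,:,::-1])
```

```text
(no output)
```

View pics/p2.png

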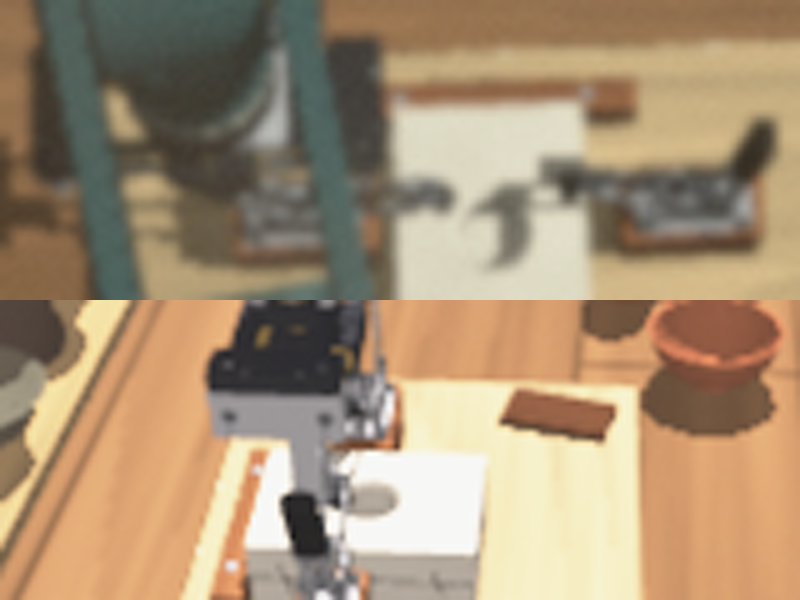

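The closed fingers are against the inner face of the left grip (side picture, about (280,197)) and the lever is leaning outwards. I continue the arc.

>>> apply_moves --pt "0 0 0 0 0.009 -0.007 0" --pt "0 0 0 -0.001 0.018 -0.015 0" --pt "0 0 0 -0.001 0.026 -0.022 0" --pt "0 0 0 -0.001 0.032 -0.03 0" --pt "0 0 0 -0.001 0.037 -0.037 0"

```text
time: 12.8
tool_pos: [0.5607, 0.2152, 0.1431]
ee_rot: [3.141, -0.0, -3.103]
wrist_force: [-3.2, -1.6, 6.4]
width: 0.0006
finger_force: 3.1
```

>>> apply_moves --pt "0 0 0 0 0.004 -0.008 0" --pt "0 0 0 0 0.008 -0.016 0" --pt "0 0 0 0 0.01 -0.024 0" --pt "0 0 0 0 0.011 -0.029 0" --pt "0 0 0 0 0.011 -0.031 0"

```text
time: 13.3
tool_pos: [0.561, 0.2253, 0.1153]
ee_rot: [-3.141, 0.001, -3.103]
wrist_force: [-7.7, -2.7, 19.7]
width: 0.0005
finger_force: 10.1
```

The 20 N reading means the lever is on its stop. I rise and cross to the right lever.

>>> apply_moves --pt "0 0 0 0 0 0.02 0" --pt "0 0 0 0 0 0.06 0" --pt "0 0 0 0 0 0.1 0" --pt "0 0 0 0 -0.02 0.142 0" --pt "0 0 0 0.003 -0.068 0.142 0"

```text
time: 13.8
tool_pos: [0.5665, 0.1598, 0.2608]
ee_rot: [3.139, 0.013, -3.098]
wrist_force: [1.1, -0.4, 0.1]
width: 0.0005
finger_force: 0.0
```

>>> apply_moves --pt "0 0 0 0.002 -0.045 0 0" --pt "0 0 0 0.004 -0.09 0 0" --pt "0 0 0 0.006 -0.135 0 0" --pt "0 0 0 0.008 -0.18 0 0" --pt "0 0 0 0.009 -0.225 0 0"

```text
time: 14.3
tool_pos: [0.5728, -0.0695, 0.2528]
ee_rot: [3.142, -0.001, -3.104]
wrist_force: [0.6, 0.6, 0.6]
width: 0.0002
finger_force: 0.0
```

Run:
```python
from h import *
a=snap('top');b=snap('side')
f=lambda s,x0,y0,w,h:cv2.resize(s['pixels'][y0:y0+h,x0:x0+w],(800,300),interpolation=cv2.INTER_CUBIC)
cv2.imwrite('pics/p3.png',np.vstack([f(a,260,145,120,45),f(b,220,170,160,60)])[:,:,::-1]);print(get_obs()['tool_pos'])
```

```text
[ 0.57269948 -0.0731019   0.25220445]
```

View pics/p3.png

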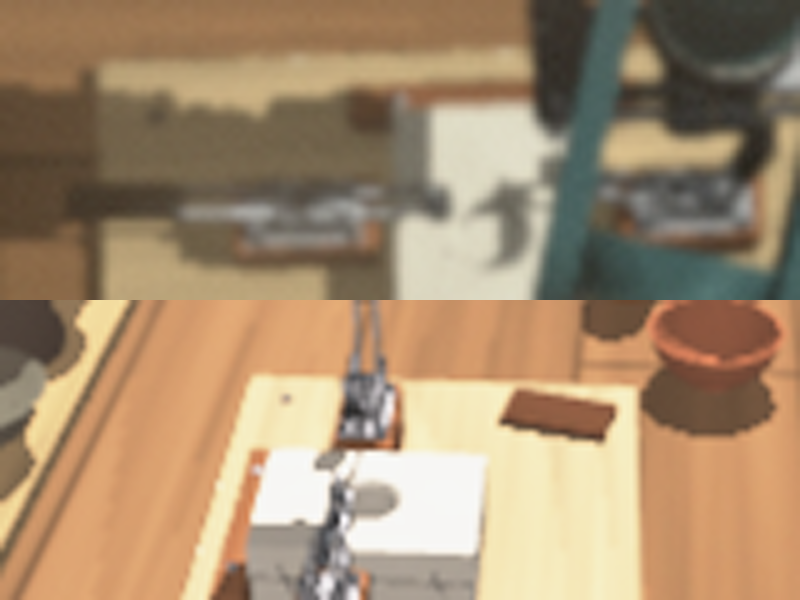

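The left lever lies flat outwards and is locked. Now down inside the right lever.

>>> apply_moves --pt "0 0 0 0 0.003 -0.02 0" --pt "0 0 0 0 0.003 -0.045 0" --pt "0 0 0 0 0.003 -0.067 0" --pt "0 0 0 0 0.003 -0.067 0" --pt "0 0 0 0 0.003 -0.067 0"

```text
time: 14.9
tool_pos: [0.5729, -0.0639, 0.1864]
ee_rot: [3.141, -0.001, -3.103]
wrist_force: [0.9, 0.5, 0.3]
width: 0.0006
finger_force: 0.0
```

>>> apply_moves --pt "0 0 0 0 -0.012 0.0 0" --pt "0 0 0 0 -0.022 0.0 0" --pt "0 0 0 0 -0.032 -0.001 0" --pt "0 0 0 0.001 -0.042 -0.003 0" --pt "0 0 0 0.001 -0.053 -0.006 0"

```text
time: 15.4
tool_pos: [0.5744, -0.1187, 0.1812]
ee_rot: [-3.141, 0.001, -3.104]
wrist_force: [0.0, 0.6, 0.3]
width: 0.0003
finger_force: 0.2
```

>>> apply_moves --pt "0 0 0 0 -0.011 -0.006 0" --pt "0 0 0 0.001 -0.021 -0.014 0" --pt "0 0 0 0.001 -0.03 -0.022 0" --pt "0 0 0 0.001 -0.036 -0.03 0" --pt "0 0 0 0.001 -0.041 -0.037 0"

```text
time: 15.9
tool_pos: [0.5751, -0.1592, 0.144]
ee_rot: [-3.141, 0.001, -3.104]
wrist_force: [-1.1, 0.6, 6.2]
width: 0.0003
finger_force: 3.1
```

>>> apply_moves --pt "0 0 0 0 -0.004 -0.008 0" --pt "0 0 0 0 -0.008 -0.016 0" --pt "0 0 0 0 -0.01 -0.024 0" --pt "0 0 0 0 -0.011 -0.029 0" --pt "0 0 0 0 -0.011 -0.032 0"

```text
time: 16.4
tool_pos: [0.5748, -0.1691, 0.1151]
ee_rot: [3.141, 0.001, -3.103]
wrist_force: [-8.2, 3.4, 23.0]
width: 0.0008
finger_force: 11.6
```

Locked as well. I retreat up and back, then check.

>>> apply_moves --pt "0 0 0 0 0 0.02 0" --pt "0 0 0 0 0 0.06 0" --pt "0 0 0 0 0 0.1 0" --pt "0 0 0 -0.02 0 0.14 0" --pt "0 0 0 -0.06 0 0.15 0"

```text
time: 16.9
tool_pos: [0.5173, -0.1698, 0.2658]
ee_rot: [-3.139, 0.007, -3.101]
wrist_force: [0.7, -0.4, 0.1]
width: 0.0008
finger_force: 0.0
```

>>> apply_moves --pt "0 0 0 -0.045 0 0 0" --pt "0 0 0 -0.09 0 0 0" --pt "0 0 0 -0.135 0 0 0" --pt "0 0 0 -0.18 0 0 0" --pt "0 0 0 -0.2 0 0 0"

```text
time: 17.4
tool_pos: [0.3125, -0.1687, 0.2614]
ee_rot: [3.141, -0.0, -3.104]
wrist_force: [-0.1, -0.2, 1.3]
width: 0.0003
finger_force: 0.0
```

Run:
```python
from h import *
a=snap('top');b=snap('side')
f=lambda s,x0,y0,w,h:cv2.resize(s['pixels'][y0:y0+h,x0:x0+w],(800,300),interpolation=cv2.INTER_CUBIC)
cv2.imwrite('pics/p4.png',np.vstack([f(a,255,145,160,60),f(b,220,165,160,60)])[:,:,::-1]);o=get_obs();print(o['tool_pos'],o['wrist_force'])
m=mouldtop(a,(333,180));print(m.sum(),quad(a,m,.074)[:2])
```

```text
[ 0.3134834  -0.16914347  0.26181578] [0.40004924 0.82414202 0.2307231 ]
880 (array([553.8961792 ,  29.51441956, 146.59132385, 107.60500336]), 2.256798505783081)
```

View pics/p4.png

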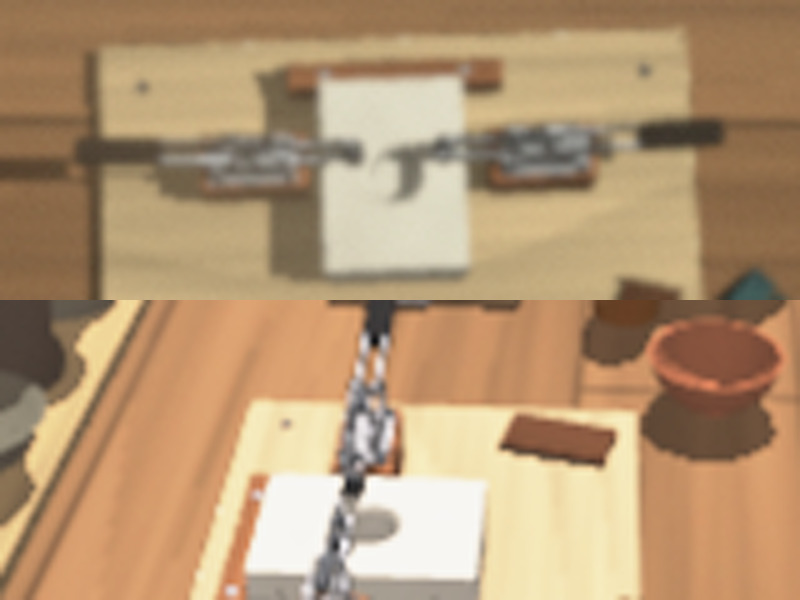

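Both levers lie flat outwards (top view, grips at about (115,150) and (680,132) in the picture). The feet are on the mould, the mould is tight on the stop, and the arm is clear. I hand in.

```bash
python3 -c "
from bench import *
print(close_job())"
```

```text
the job is handed in; nothing more can be done
None
```

I handed the job in: the mould is square and tight against the stop, and both toggle clamps look locked on it in the last pictures. The hand-in gave no verdict, and foot force couldn't be measured directly.

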